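# Slide the loaded bur block along the tray rim into its corner pocket

## Robot

A 6-joint arm with a two-finger parallel gripper is mounted at the origin on the work surface. World frame = base frame: x ahead of the robot, y to its left, z up, the work surface at z = 0. Lengths are in mm, angles in rad, forces in N, time in s.
With the tool pointing down it reaches from about 325 to 775 mm from the base axis. Payload 5.5 kg.
Tool frame: the origin (TCP) lies midway between the tips of the shut fingers; the grasp point (between the pads) lies 19 mm behind it; z points along the fingers, y is the direction in which the jaws open and shut (so a half turn about z gives the same grasp; the last joint's range is limited). The gripper opens to 85 mm and grips with 20 to 120 N. Pads are 22 mm wide; open, the fingers measure 114 mm over their backs; the gripper's body (76 mm by 85 mm) begins 54 mm behind the grasp point. The pads swing forward as they close: fully open they stand 13 mm farther back than shut.
Start: joints at [-1.293, 0.091, 1.231, -0, 1.82, -0.057], TCP at [197.148, -566.7, 231.275] pointing down, gripper open.
Joint ranges: [-2.87, 2.87], [-0.86, 2.18], [0.17, 2.46], [-1.51, 4.65], [0.06, 2.69], [-2.65, 2.65]. Speed limits (rad/s): [2.57, 2.57, 3.01, 3.14, 3.14, 3.14].

## Interface

Orientations are given as a unit quaternion [w, x, y, z].
In Python, from bench import env, eyes gives the robot as it stands.
- The arm moves only by the tool carry_out, never from a script. Its argument "commands" is text: rows parted by semicolons, each of 7 numbers parted by spaces: the turn, a rotation vector about the tool's x, y, z in rad, then the shift along the tool's x, y, z in m, then the closure, from 0 (fully open) to 1 (shut). In form: wx wy wz x y z jaw; .... A call has 1 to 8 rows; each row shifts and turns the pose as measured when the row begins, along the tool's axes as they then stand; what a row does not reach is not made up. A row lasts 1/10 s, in which the tool goes at most 50 mm and 8.59 degrees, less where a joint would pass 70% of its speed; a pose out of reach is approached as far as the arm can. A call with a gripper value outside its range is refused whole. The fingers move at their own pace and stop on an object; "squeeze" is the grip in N (left out, the last holds). Time passes only in rows, so rows that do not move let the fingers close. It gives the time, the measured TCP pose, the force and the opening at its end, in the units of the state.
- env.read_state(): the state, without advancing time (a new reading comes with each control period).
- eyes.camera(name): name is "scene" or "top" or "wrist"; returns the picture (420x560x3 uint8, red, green, blue); there is no depth.
- eyes.camera_model(name): a dict with "intrinsics" (3x3 intrinsics, pixels), "eye" and "attitude" of the camera in the world. Camera axes: x right, y up, looking along -z (the intrinsics and any distortion apply to the point x, -y, -z); pixel columns grow to the right and rows downward; lengths in mm; the calibration is good to about 2 mm. A picture is of the moment at which its call begins: read the wrist's pose just before it. camera_model takes no time and is no camera call; for the wrist camera it gives the pose at the moment of the call.
- env.finish_job(): hands the job in, once; it reports no verdict.
The state is a dict: "time_s": time; "qpos": joint angles; "qd": joint speeds; "joint_efforts": joint torques, N m; "ee_pos": TCP position; "eef_rot": TCP orientation; "contact_force": force on the tool from outside, world axes, zero at the start; "torque": the same for the moment, N m; "gripper_width": opening from 0.0 (shut) to 1.0 (fully open).
Only numpy, scipy, OpenCV 4.12 (cv2) and the standard library are available. Lean on these libraries where they do the work, as an engineer would, in place of code of your own. Each camera call takes 0.05 s, during which the arm holds its last target.

## Task

Park the loaded bur block in the set-up tray: with your fingertips push it flat against the tray's far rim while it is still out of the pocket, then slide it along that rim into the corner pocket behind the small steel divider until it is fully home, its side against the far rim and its leading end against the end wall. The burs stand in it, so only push it: do not take it between your fingers, lift it or tip it. Leave the dish and the instruments in the tray, and the paper cup on the table, where they are, and take your hand clear at the end.

Things in the scene. Friction and masses are not known exactly. Their poses are not given: they have to be found in the camera images.
- bur_block_center (a point): Centre of the bur block (9 mm above its underside): loose aluminium block, 28 mm (its x) by 60 mm (its y) by 18 mm high, 70 to 130 g, sliding at a newton or so. Two rows of six dental burs stand 8 to 15 mm out of its top, 6 mm from its middle line. It stands on the tray floor clear of the rim, turned up to 35 degrees from the tray's y axis; no other block is in the tray.
- bur_block: The same bur block; origin at the centre of its underside, y along its 60 mm length, x across its 28 mm width, z up.
- tray: Grey plastic set-up tray, fixed. Origin: centre of its underside, on the table; x points from the robot to the far rim, y left along it. Inside 230 mm (x) by 330 mm (y): inner faces of the far rim at x = +115 mm, of the end walls at y = +165 and -165 mm. Floor top at z = 3 mm, rim top at 22 mm. Ribs 6 mm high part off instrument lanes at x = -50 and -83 mm; the floor beyond is flat.
- divider: Fixed steel angle, in the far left or far right corner: plate 42 mm long (tray y), 4 mm thick, 14 mm high, from the end wall inwards, with a thin foot to the robot's side. Origin at the plate's foot, tray x = +80, y = +144 or -144 mm. Between it and the far rim lies the pocket, 33 mm wide, open to the tray's middle. Block home: centre at tray x = +101, y = +135 or -135 mm, 18 mm sticking out.
- steel_cup: Fixed round steel cup, 41 mm across and 22 mm high, that fills the other far corner; its middle is 13.5 mm beyond its origin along the tray's x. Leave it.
- dappen_dish: Small loose white porcelain dish, 35 mm across, 22 mm high, standing on the tray floor beside the bur block; origin at the centre of its underside. Leave it.
- mouth_mirror: Loose mouth mirror, 165 mm long, 8 mm thick, lying along the tray's y in the instrument lane at tray x = -66 mm. Leave it.
- scaler: Loose scaler, 180 mm long, 9 mm thick, lying along the tray's y in the lane at tray x = -99 mm. Leave it.
- paper_cup: Loose pale blue paper cup, 72 mm across, 80 mm high, standing on the table to the left of the tray; origin at its underside. Leave it.
Mind the look-alikes: they are no part of the job. Of the things like the divider, leave any that is red; of the rest the larger one is meant.

How it is judged (in metres and radians):
On the way:
1. the bur block stands flat against the far rim, still out of the pocket (x of bur_block_center in the frame of tray above 0.097 m and angle between the y axis of bur_block and the y axis of tray, either way round below 0.1 rad and y of bur_block_center in the frame of tray between -0.105 and 0.105 m), for 0.1 s.
At the end, for the whole second after the job is handed in: The bur block stands upright and at rest on the tray floor in the pocket between the divider and the far rim: its side within 3 mm of the far rim, its leading end within 3 mm of the end wall, parallel to the rim within 0.07 rad (4 degrees) (x of bur_block_center in the frame of tray above 0.098 m and (y of bur_block_center in the frame of tray above 0.132 m or y of bur_block_center in the frame of tray below -0.132 m) and angle between the y axis of bur_block and the y axis of tray, either way round below 0.07 rad and horizontal distance between bur_block_center and divider below 0.03 m and z of bur_block_center in the frame of tray below 0.015 m and angle between bur_block's own z axis and vertical below 0.05 rad and linear speed of bur_block below 0.01 m/s); the robot touches nothing.
It fails at once if the bur block is lifted more than 8 mm off the tray floor (z of bur_block_center in the frame of tray above 0.02 m).
It fails at once if the bur block is tipped more than about 14 degrees (angle between bur_block's own z axis and vertical above 0.25 rad).
It fails at once if the bur block is taken between the fingers (the grasp point comes down over the block, between its sides) (x of the grasp point in the frame of bur_block between -0.008 and 0.008 m and y of the grasp point in the frame of bur_block between -0.026 and 0.026 m and z of the grasp point in the frame of bur_block below 0.036 m).
It fails at once if the dish, the mirror, the scaler or the paper cup is moved by more than 15 mm (distance of any of dappen_dish, mouth_mirror, scaler, paper_cup from where it was at the start of the episode above 0.015 m).
It also fails if it takes over 51 s, if anything falls off the work surface, if the arm or the gripper's body presses on something with over 40 N, if the wrist force passes 120 N, or if a joint passes its speed limit or range.

## Working session

There is one attempt and no reset: what is moved stays moved. The work goes in short steps, Python scripts to look and compute and a tool call to move; the robot and the scene stay as the last step left them, time stands still between calls to the robot, and variables do not carry over. Pictures are saved under pics/ and viewed, and the job is handed in when it is done.

Besides the shell and the picture viewer there is one more tool, called after ">>>" as a command line: name --argument value ..., lists and objects as JSON in quotes. carry_out: Moves the arm, as the interface text tells. Its arguments: {"type":"object","properties":{"commands":{"type":"string"},"squeeze":{"type":"number"}},"required":["commands"]}

```bash
ls; mkdir -p pics; python3 - <<'E'
from bench import env, eyes
import cv2
s=env.read_state(); print(s)
for n in ["top","scene"]:
    m=eyes.camera_model(n); print(n,m)
    cv2.imwrite(f"pics/{n}0.png",eyes.camera(n)[:,:,::-1])
E
```

```text
pics
{'time_s': 0.0, 'qpos': array([-1.29270193e+00,  9.18797671e-02,  1.23190844e+00,  3.87684167e-06,
        1.81978606e+00, -5.67548771e-02]), 'qd': array([ 0.00042688,  0.00077706,  0.00015833,  0.00087174, -0.00077976,
        0.0012496 ]), 'joint_efforts': array([-3.09327632e-03, -4.58745825e+01, -4.18020415e+01, -4.54206493e-04,
        1.19460054e-02, -2.49606450e-05]), 'ee_pos': array([ 197.06664222, -566.41409991,  230.12560938]), 'eef_rot': array([-9.84950915e-04,  9.86016641e-01,  1.66643937e-01, -1.07560808e-04]), 'contact_force': array([-0.33473534, -0.72202786,  0.71654992]), 'torque': array([-0.01277689, -0.00926751, -0.03725329]), 'gripper_width': 0.998851928668186}
top {'intrinsics': array([[399.64169534,   0.        , 275.3582672 ],
       [  0.        , 399.64169534, 207.20970796],
       [  0.        ,   0.        ,   1.        ]]), 'eye': array([484.34775411, 111.82230248, 736.87196246]), 'attitude': array([-0.69594955, -0.03224792,  0.03959779,  0.71627251])}
scene {'intrinsics': array([[402.19074393,   0.        , 280.25784569],
       [  0.        , 402.19074393, 217.87660727],
       [  0.        ,   0.        ,   1.        ]]), 'eye': array([ 811.05219245, -137.06558172,  718.83120363]), 'attitude': array([0.89074691, 0.21567633, 0.09692494, 0.38814844])}
```

View pics/top0.png

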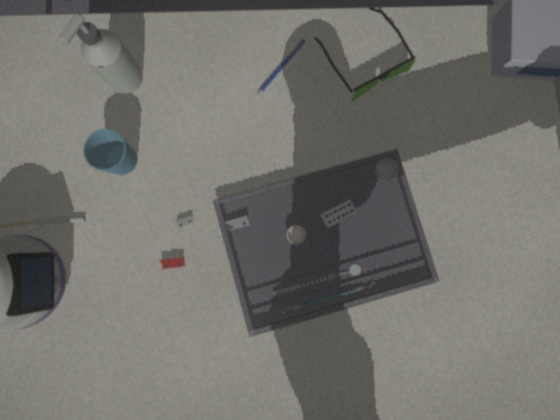

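View pics/scene0.png

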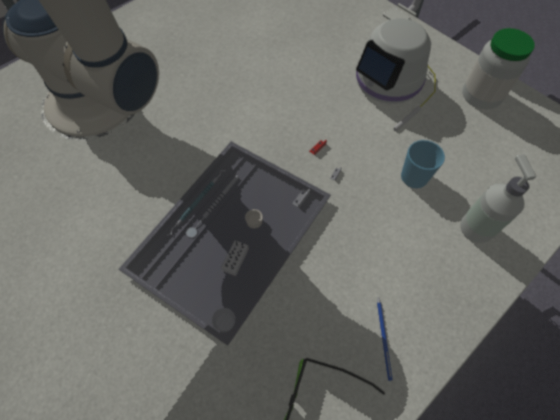

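```bash
python3 - <<'E'
import cv2,numpy as np
im=cv2.imread("pics/top0.png")
c=im[135:345,150:450]
c=cv2.resize(c,None,fx=2.66,fy=2.66,interpolation=cv2.INTER_CUBIC)
c=(255*(c/255.)**0.5).astype(np.uint8)
cv2.imwrite("pics/top0z.png",c)
E
```

```text
(no output)
```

View pics/top0z.png

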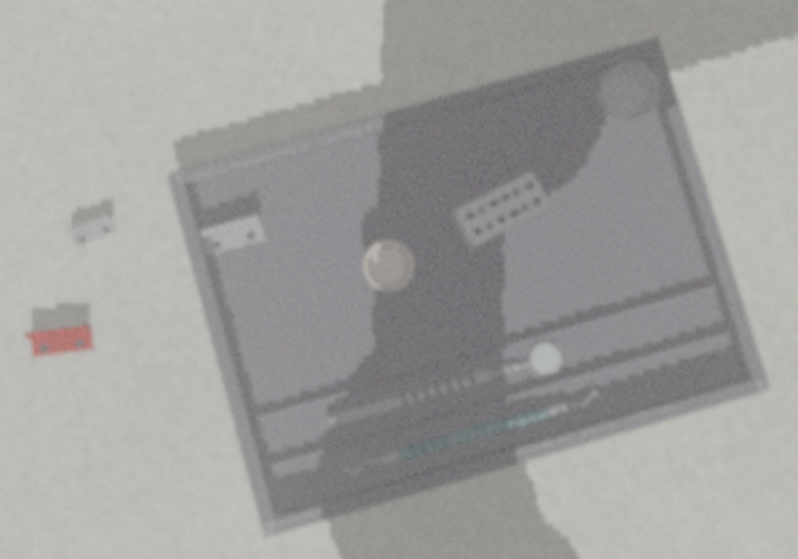

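```bash
cat > h.py <<'E'
import numpy as np, cv2
from scipy.spatial.transform import Rotation as R
def rot(q): return R.from_quat([q[1],q[2],q[3],q[0]]).as_matrix()
def ray(m,uv):
    d=np.linalg.inv(m["intrinsics"])@np.array([uv[0],uv[1],1.]); d=np.array([d[0],-d[1],-d[2]])
    return rot(m["attitude"])@d
def onz(m,uv,z):
    d=ray(m,uv);e=np.array(m["eye"]);return e+d*(z-e[2])/d[2]
def proj(m,P):
    P=np.atleast_2d(P);c=(P-m["eye"])@rot(m["attitude"]);c=c*[1,-1,-1]
    p=c@np.array(m["intrinsics"]).T;return p[:,:2]/p[:,2:]
E
python3 - <<'E'
from h import *
from bench import env,eyes
m=eyes.camera_model("top"); print(m.keys())
z=lambda p:(p[0]/2.66+150,p[1]/2.66+135)
for z0 in (22,):
  C=np.array([onz(m,z(p),z0) for p in [(170,175),(658,38),(768,388),(268,535)]])
  print(C.round(1)); print(C.mean(0)); 
  for i in range(4):
    d=C[(i+1)%4]-C[i]; print(np.linalg.norm(d),np.degrees(np.arctan2(d[1],d[0])))
for nm,ps,zz in [("block top",[(455,210),(530,172),(549,209),(473,248)],21),("dish",[(389,265)],25),("divtop",[(205,250),(265,240)],3),("divplate",[(202,228),(260,213)],17),("cup",[(629,90)],22)]:
  for p in ps: print(nm,onz(m,z(p),zz).round(1))
E
```

```text
dict_keys(['intrinsics', 'eye', 'attitude'])
[[ 571.9  213.5   22. ]
 [ 657.4 -123.    22. ]
 [ 417.9 -182.1   22. ]
 [ 333.   152.7   22. ]]
[495.02525789  15.25300967  22.        ]
347.17388028559094 -75.74872327019477
246.6623785075072 -166.1410414977754
345.4067574027564 104.22483179385583
246.49718568717117 14.269457059612561
block top [542.7  21.5  21. ]
block top [567.2 -30.6  21. ]
block top [541.6 -42.3  21. ]
block top [516.7  10.4  21. ]
dish [506.8  67.6  25. ]
divtop [521.5 192.8   3. ]
divtop [527.2 151.3   3. ]
divplate [535.7 193.   17. ]
divplate [544.8 153.5  17. ]
cup [ 621.6 -100.9   22. ]
```

>>> carry_out --commands "0 0 0.088 0 0 0 1;0 0 0 0.03 -0.032 0 1;0 0 0 0.03 -0.032 0 1;0 0 0 0.03 -0.032 0 1;0 0 0 0.03 -0.032 0 1;0 0 0 0.03 -0.032 0 1;0 0 0 0.03 -0.032 0 1;0 0 0 0.03 -0.032 0 1" --squeeze 40

```text
time_s: 0.9
ee_pos: [348.1, -292.2, 223.4]
eef_rot: [-0.007, 0.993, 0.116, -0.002]
contact_force: [0.8, 0.5, 0.1]
gripper_width: 0.002
```

>>> carry_out --commands "0 0 0 0.03 -0.032 0 1;0 0 0 0.03 -0.032 0 1;0 0 0 0.03 -0.032 0 1;0 0 0 0.03 -0.032 0 1;0 0 0 0.03 -0.032 0 1;0 0 0 0 0 0 1"

```text
time_s: 1.5
ee_pos: [460.5, -88.5, 222.8]
eef_rot: [-0.008, 0.993, 0.119, -0.003]
contact_force: [-0.4, 0.0, 0.3]
gripper_width: 0.0
```

```bash
cat >> h.py <<'E'
C=np.array([495.0,15.3]);YAW=np.radians(14.15)
Rt=np.array([[np.cos(YAW),-np.sin(YAW)],[np.sin(YAW),np.cos(YAW)]])
def totray(p): return Rt.T@(np.array(p)[:2]-C)
def st():
    from bench import env
    s=env.read_state();M=rot(s["eef_rot"])
    print("t",s["time_s"],"tray",totray(s["ee_pos"]).round(1),"z",s["ee_pos"][2].round(1),"yawerr(tool x vs tray) rad",round(np.arctan2(M[1,0],M[0,0])-YAW,4),"toolz",M[:,2].round(4),"F",s["contact_force"].round(1),"w",round(s["gripper_width"],3))
E
python3 -c "
from h import *
st()"
```

```text
t 1.5 tray [-58.8 -92.2] z 222.8 yawerr(tool x vs tray) rad -0.0085 toolz [-0.0076  0.015  -0.9999] F [-0.4  0.   0.3] w 0.0
```

>>> carry_out --commands "-0.016 0.004 -0.0085 0 0 0 1;0 0 0 0.03 -0.028 0.03 1;0 0 0 0.03 -0.028 0.03 1;0 0 0 0 0 0.04 1;0 0 0 0 0 0 1"

```text
time_s: 2.0
ee_pos: [505.0, -22.5, 121.2]
eef_rot: [0.003, 0.992, 0.122, 0.001]
contact_force: [-0.3, -0.3, -1.0]
gripper_width: 0.004
```

```bash
cat >> h.py <<'E'
def corr():
    from bench import env
    M=rot(env.read_state()["eef_rot"]); t=M.T@[0,0,-1.]
    print("turn needed",(-t[1]).round(4),t[0].round(4),round(np.arctan2(M[1,0],M[0,0])-YAW,4))
E
python3 -c "
from h import *
from bench import eyes
st();corr()
for n in ['wrist','scene','top']:
    im=eyes.camera(n)[:,:,::-1]; im=(255*(im/255.)**0.6).astype(np.uint8)
    cv2.imwrite(f'pics/{n}1.png',im)
"
```

```text
t 2.0 tray [  0.5 -39.1] z 121.2 yawerr(tool x vs tray) rad -0.0017 toolz [ 0.0032 -0.0055 -1.    ] F [-0.3 -0.3 -1. ] w 0.004
turn needed 0.0061 -0.0017 -0.0017
```

View pics/wrist1.png

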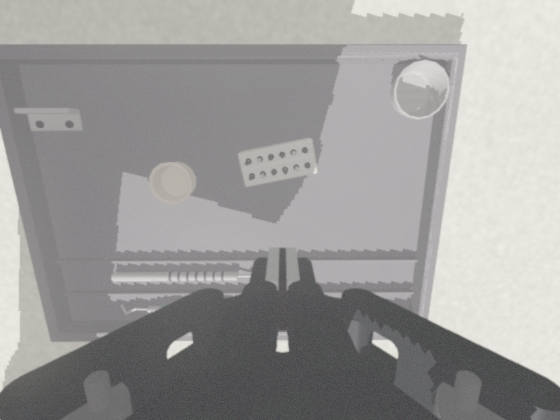

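View pics/scene1.png

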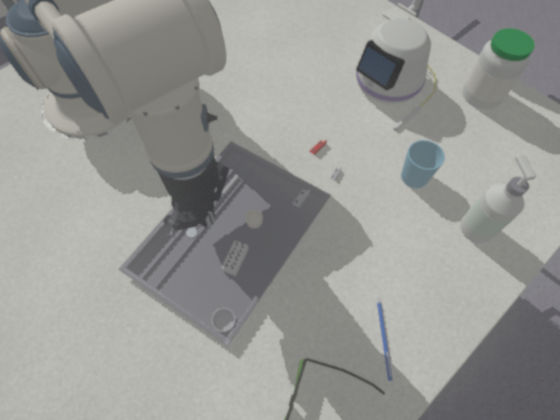

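The wrist view shows the tray square to the tool: divider with its two-hole foot at (50,118) far left, dish at (173,182), block around (278,162), steel cup at (420,88). I'll check the pose against this camera.

```bash
python3 -c "
from h import *
from bench import eyes
m=eyes.camera_model('wrist')
for n,p,z in [('blk',(238,154),21),('blk',(312,139),21),('blk',(318,171),21),('blk',(246,187),21),('dish',(173,178),25),('divL',(16,109),17),('divR',(76,109),17),('rim outer FL',(0,46),22),('rim outer FR',(466,45),22),('cup',(421,87),22)]:
    w=onz(m,p,z);print(n,w.round(1),totray(w).round(1))
"
```

```text
blk [546.5  22.7  21. ] [51.7 -5.4]
blk [572.6 -32.9  21. ] [ 63.5 -65.7]
blk [548.9 -44.6  21. ] [ 37.6 -71.3]
blk [521.4  10.5  21. ] [ 24.4 -11.1]
dish [515.1  69.8  25. ] [32.8 47.9]
divL [538.  201.4  17. ] [ 87.2 170. ]
divR [549.5 155.5  17. ] [ 87.1 122.6]
rim outer FL [581.3 210.1  22. ] [131.3 167.8]
rim outer FR [ 667.1 -127.    22. ] [ 132.1 -180.1]
cup [ 631.  -104.5   22. ] [ 102.6 -149.4]
```

```bash
python3 -c "
from h import *
from bench import eyes,env
m=eyes.camera_model('wrist');s=env.read_state()
print(m);print(s['ee_pos'],proj(m,s['ee_pos']))
t=eyes.camera_model('top');print(proj(t,s['ee_pos']))
t2=eyes.camera_model('scene')
for n,tx,ty,z in [('FL',123,173,22),('FR',123,-173,22),('NR',-123,-173,22),('NL',-123,173,22)]:
  p=np.r_[C+Rt@[tx,ty],z]; print(n,proj(t2,p).round(1),proj(m,p).round(1))
"
```

```text
{'intrinsics': array([[304.15766299,   0.        , 282.10472356],
       [  0.        , 304.15766299, 211.69167482],
       [  0.        ,   0.        ,   1.        ]]), 'eye': array([571.28689655,  -5.635086  , 273.73857123]), 'attitude': array([ 0.78130651, -0.10351054,  0.0744209 , -0.61098874])}
[508.82426571 -23.40677264 130.09176738] [[283.35971585 263.55426751]]
[[360.21825099 229.24441453]]
FL [[329.  194.4]] [[-4.3 58.2]]
FR [[226.3 343.4]] [[455.   58.2]]
NR [[118.6 268.2]] [[418.9 337.6]]
NL [[230.2 141.3]] [[ 57.6 340.7]]
```

View pics/top1.png

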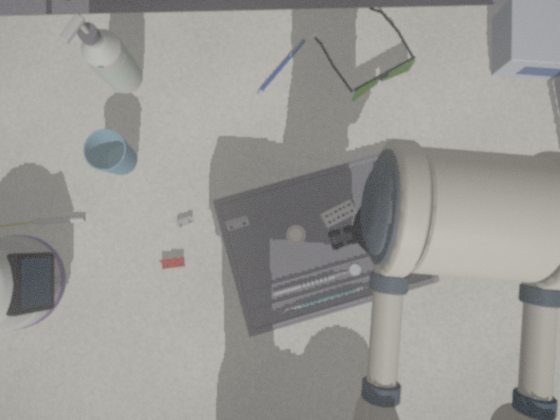

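```bash
python3 -c "
from h import *
from bench import eyes,env
st();corr()
m=eyes.camera_model('wrist')
im=eyes.camera('wrist')[:,:,::-1]; im=(255*(im/255.)**0.6).astype(np.uint8)
st()
im=im.copy()
for pts,z in [([(123,173),(123,-173),(-123,-173),(-123,173)],22),([(115,165),(115,-165),(-115,-165),(-115,165)],22),([(82,123),(82,165),(78,165),(78,123)],17)]:
  P=[np.r_[C+Rt@np.array(p),z] for p in pts]
  cv2.polylines(im,[proj(m,np.array(P)).round().astype(int)],True,(0,0,255),1)
cv2.imwrite('pics/wrist2.png',im[:330])
"
```

```text
t 2.15 tray [  3.9 -40.9] z 130.1 yawerr(tool x vs tray) rad -0.0033 toolz [ 0.0169 -0.0065 -0.9998] F [-0.4 -0.3  0.4] w -0.002
turn needed 0.0104 -0.0149 -0.0033
t 2.2 tray [  4.4 -41.1] z 131.0 yawerr(tool x vs tray) rad -0.0034 toolz [ 0.0187 -0.0066 -0.9998] F [ 0.  -0.3  0.6] w 0.002
```

View pics/wrist2.png

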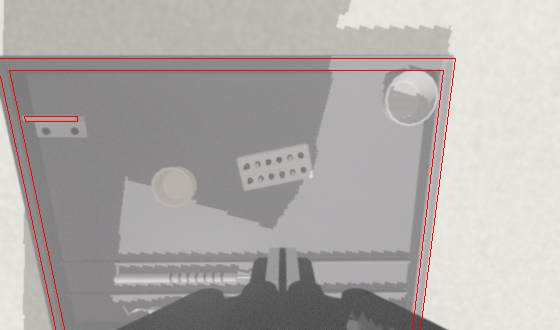

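>>> carry_out --commands "0.01 -0.015 -0.003 -0.004 -0.004 0.02 1;0 0 0 0 0 0.02 1;0 0 0 0 0 0.02 1;0 0 0 0 0 0.015 1;0 0 0 0 0 0 1;0 0 0 0 0 0 1"

```text
time_s: 2.8
ee_pos: [508.1, -24.1, 60.1]
eef_rot: [0.002, 0.993, 0.12, 0.007]
contact_force: [0.9, 0.3, 0.5]
gripper_width: -0.004
```

```bash
python3 -c "
from h import *
from bench import eyes,env
st();corr()
m=eyes.camera_model('wrist')
im=eyes.camera('wrist')[:,:,::-1]; im=(255*(im/255.)**0.6).astype(np.uint8)
st();corr()
cv2.imwrite('pics/wrist3.png',im[:330])
"
```

```text
t 2.8 tray [  3.1 -41.5] z 60.1 yawerr(tool x vs tray) rad -0.0054 toolz [ 0.0137 -0.0015 -0.9999] F [0.9 0.3 0.5] w -0.004
turn needed 0.0047 -0.013 -0.0054
t 2.85 tray [  3.1 -41.4] z 60.2 yawerr(tool x vs tray) rad -0.0053 toolz [ 0.0137 -0.0015 -0.9999] F [ 0.8  0.8 -0.5] w 0.0
turn needed 0.0047 -0.0129 -0.0053
```

View pics/wrist3.png

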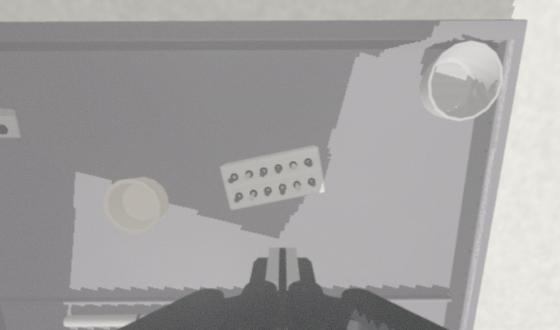

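```bash
python3 -c "
from h import *
from bench import eyes,env
m=eyes.camera_model('wrist')
q=[totray(onz(m,p,21)) for p in [(220,167),(318,146),(324,189),(231,210)]]
q=np.array(q);print(q.round(1),q.mean(0).round(1))
d=q[0]-q[1];print(np.linalg.norm(d),np.linalg.norm(q[1]-q[2]),np.degrees(np.arctan2(-d[0],d[1])))
st()"
```

```text
[[ 48.   -4.1]
 [ 60.  -62.3]
 [ 34.3 -66.6]
 [ 21.4  -9.4]] [ 40.9 -35.6]
59.48794534167572 26.026078965528676 11.656105935528497
t 2.85 tray [  3.1 -41.4] z 60.2 yawerr(tool x vs tray) rad -0.0053 toolz [ 0.0137 -0.0015 -0.9999] F [ 0.8  0.8 -0.5] w 0.0
```

>>> carry_out --commands "0.005 -0.013 -0.005 -0.003 -0.005 0.015 1;0 0 0 0 0 0.015 1;0 0 0 0 0 0.01 1;0 0 0 0 0 0.006 1;0 0 0 0 0 0 1;0 0 0 0 0 0 1"

```text
time_s: 3.45
ee_pos: [504.5, -19.5, 11.3]
eef_rot: [-0.0, 0.992, 0.123, 0.0]
contact_force: [0.3, 0.7, 0.6]
gripper_width: -0.001
```

```bash
python3 -c "
from h import *
st();corr()"
```

```text
t 3.45 tray [  0.7 -36.1] z 11.3 yawerr(tool x vs tray) rad 0.0005 toolz [ 4.e-04  2.e-04 -1.e+00] F [0.3 0.7 0.6] w -0.001
turn needed -0.0001 -0.0004 0.0005
```

>>> carry_out --commands "0 0 0 0.006 0 0.001 1;0 0 0 0.006 0 0.001 1;0 0 0 0.006 0 0 1;0 0 0 0.006 0 0 1;0 0 0 0.006 0 0 1;0 0 0 0.006 0 0 1;0 0 0 0.006 0 0 1;0 0 0 0 0 0 1"

```text
time_s: 4.25
ee_pos: [550.6, -8.3, 10.9]
eef_rot: [0.0, 0.992, 0.123, 0.002]
contact_force: [-0.8, -0.1, -0.4]
gripper_width: 0.001
```

```bash
python3 -c "
from h import *
from bench import eyes,env
st();corr()
im=eyes.camera('wrist')[:,:,::-1]; im=(255*(im/255.)**0.6).astype(np.uint8)
st();corr()
cv2.imwrite('pics/wrist4.png',im[:330])
"
```

```text
t 4.25 tray [ 48.1 -36.5] z 10.9 yawerr(tool x vs tray) rad 0.0005 toolz [ 0.0035  0.     -1.    ] F [-0.8 -0.1 -0.4] w 0.001
turn needed 0.0008 -0.0034 0.0005
t 4.3 tray [ 47.8 -36.5] z 10.9 yawerr(tool x vs tray) rad 0.0005 toolz [ 3.2e-03 -1.0e-04 -1.0e+00] F [-0.6  0.3  0.8] w -0.0
turn needed 0.0009 -0.0031 0.0005
```

View pics/wrist4.png

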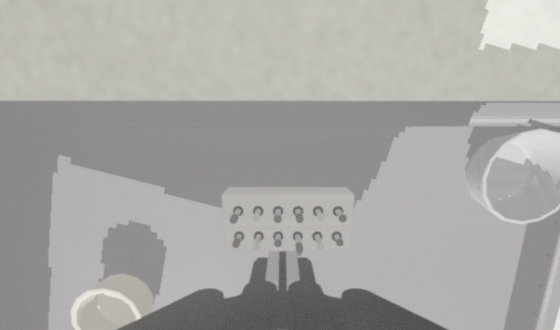

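The block now lies square against the fingers, spanning (222–354, 190–250). Next I'll push it to the rim.

>>> carry_out --commands "0 0 0 0.006 0 0 1;0 0 0 0.006 0 0 1;0 0 0 0.006 0 0 1;0 0 0 0.004 0 0 1;0 0 0 0.002 0 0 1;0 0 0 0 0 0 1"

```text
time_s: 4.9
ee_pos: [575.2, -2.1, 10.8]
eef_rot: [0.0, 0.992, 0.123, 0.001]
contact_force: [-0.1, -0.4, 0.2]
gripper_width: 0.002
```

```bash
python3 -c "
from h import *
st();corr()"
```

```text
t 4.9 tray [ 73.5 -36.5] z 10.8 yawerr(tool x vs tray) rad 0.0003 toolz [ 2.6e-03 -2.0e-04 -1.0e+00] F [-0.1 -0.4  0.2] w 0.002
turn needed 0.0008 -0.0025 0.0003
```

>>> carry_out --commands "0 0 0 0.002 0 0 1;0 0 0 0.002 0 0 1;0 0 0 0.002 0 0 1;0 0 0 0 0 0 1"

```text
time_s: 5.3
ee_pos: [578.8, -1.3, 10.8]
eef_rot: [0.0, 0.992, 0.123, -0.002]
contact_force: [0.2, 0.1, 0.0]
gripper_width: 0.001
```

```bash
python3 -c "
from h import *
from bench import eyes,env
st();corr()
im=eyes.camera('wrist')[:,:,::-1]; im=(255*(im/255.)**0.6).astype(np.uint8)
cv2.imwrite('pics/wrist5.png',cv2.resize(im[80:300,130:450],None,fx=2.4,fy=2.4))
"
```

```text
t 5.3 tray [ 77.2 -36.6] z 10.8 yawerr(tool x vs tray) rad -0.0 toolz [-0.0039 -0.0015 -1.    ] F [0.2 0.1 0. ] w 0.001
turn needed 0.0005 0.0042 -0.0
```

View pics/wrist5.png

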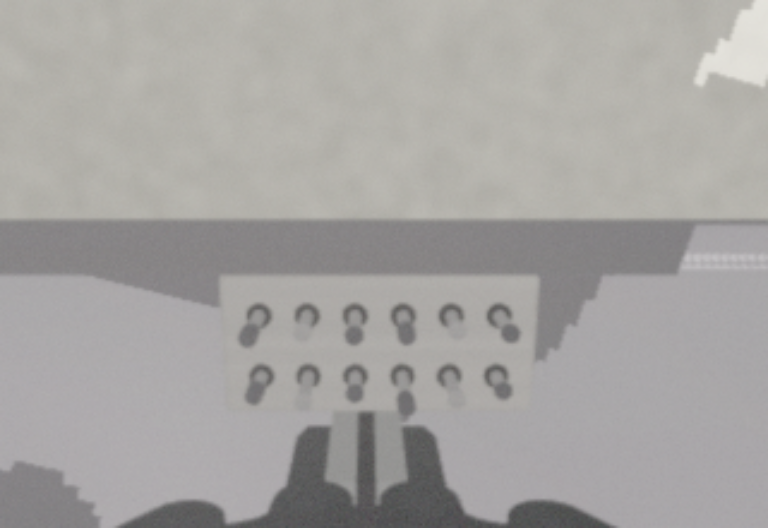

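>>> carry_out --commands "0 0 0 0.002 0 0 1;0 0 0 0.003 0 0 1"

```text
time_s: 5.55
ee_pos: [579.0, -1.2, 10.7]
eef_rot: [0.001, 0.992, 0.123, -0.008]
contact_force: [-17.9, -3.2, 11.2]
gripper_width: 0.007
```

```bash
python3 -c "
from h import *
from bench import eyes,env
st();corr()"
```

```text
t 5.55 tray [ 77.4 -36.6] z 10.7 yawerr(tool x vs tray) rad -0.0005 toolz [-0.0156 -0.0037 -0.9999] F [-17.9  -3.2  11.2] w 0.007
turn needed -0.0002 0.016 -0.0005
```

>>> carry_out --commands "0 0.008 0 -0.01 0 0 1;0 0.008 0 -0.015 0 0 1;0 0 0 -0.01 0 -0.015 1;0 0 0 0 0 -0.03 1;0 0 0 0 0.03 -0.02 1;0 0 0 0 0.03 0 1;0 0 0 0 0 0 1;0 0 0 0 0 0 1"

```text
time_s: 6.35
ee_pos: [560.6, -69.0, 78.7]
eef_rot: [0.0, 0.992, 0.124, 0.003]
contact_force: [-0.1, 0.4, -0.7]
gripper_width: -0.002
```

```bash
python3 -c "
from h import *
from bench import eyes,env
st();corr()
im=eyes.camera('wrist')[:,:,::-1]; im=(255*(im/255.)**0.6).astype(np.uint8)
cv2.imwrite('pics/wrist6.png',im[:330])
m=eyes.camera_model('wrist')
print(proj(m,np.array([np.r_[C+Rt@np.array([x,y]),21] for x,y in [(115,-9),(115,-69),(87,-69),(87,-9)]])).round())
"
```

```text
t 6.35 tray [ 43.  -97.8] z 78.7 yawerr(tool x vs tray) rad 0.0012 toolz [ 6.2e-03  7.0e-04 -1.0e+00] F [-0.1  0.4 -0.7] w -0.002
turn needed 0.0008 -0.0062 0.0012
[[143. 119.]
 [238. 119.]
 [239. 164.]
 [148. 164.]]
```

View pics/wrist6.png

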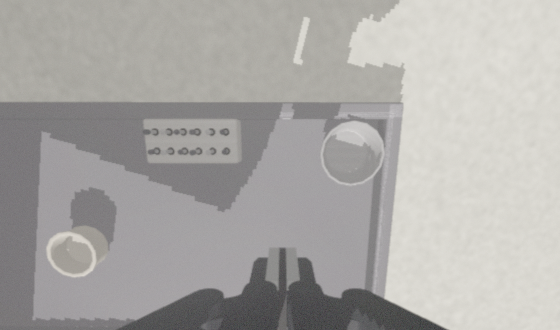

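The block spans (143–241, 119–163), matching my prediction of it flush on the rim (right end at about y −69…−70). Now I'll move behind its right end.

>>> carry_out --commands "0 -0.006 0.001 0.028 0 0 1;0 0 0 0.027 0 0 1;0 0 0 0 0 0.01 1;0 0 0 0 0 0.01 1;0 0 0 0 0 0.01 1;0 0 0 0 0 0 1;0 0 0 0 0 0 1"

```text
time_s: 7.1
ee_pos: [610.4, -50.5, 41.6]
eef_rot: [-0.001, 0.992, 0.125, -0.004]
contact_force: [0.4, -0.2, 0.0]
gripper_width: -0.0
```

```bash
python3 -c "
from h import *
from bench import eyes,env
st();corr()
im=eyes.camera('wrist')[:,:,::-1]; im=(255*(im/255.)**0.6).astype(np.uint8)
cv2.imwrite('pics/wrist7.png',im[:330])
"
```

```text
t 7.1 tray [ 95.8 -92. ] z 41.6 yawerr(tool x vs tray) rad 0.0039 toolz [-0.0085  0.0011 -1.    ] F [ 0.4 -0.2  0. ] w -0.0
turn needed -0.0032 0.0079 0.0039
```

View pics/wrist7.png

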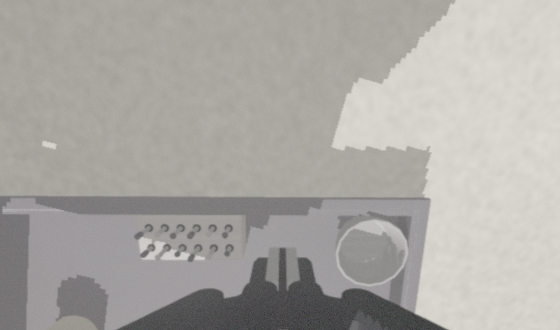

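>>> carry_out --commands "-0.003 0.008 0.004 0.002 0.004 0.008 1;0 0 0 0 0 0.01 1;0 0 0 0 0 0.007 1;0 0 0 0 0 0.004 1;0 0 0 0 0 0 1;0 0 0 0 0 0 1"

```text
time_s: 7.75
ee_pos: [613.2, -55.0, 10.8]
eef_rot: [0.0, 0.992, 0.122, 0.001]
contact_force: [0.3, -0.5, 0.2]
gripper_width: -0.001
```

```bash
python3 -c "
from h import *
st();corr()"
```

```text
t 7.75 tray [ 97.5 -97. ] z 10.8 yawerr(tool x vs tray) rad -0.0016 toolz [ 1.8e-03 -2.0e-04 -1.0e+00] F [ 0.3 -0.5  0.2] w -0.001
turn needed 0.0006 -0.0017 -0.0016
```

>>> carry_out --commands "0 0 -0.001 0 -0.006 0 1;0 0 0 0 -0.006 0 1;0 0 0 0 -0.006 0 1;0 0 0 0 -0.006 0 1;0 0 0 0 -0.006 0 1;0 0 0 0 -0.006 0 1;0 0 0 0 -0.006 0 1;0 0 0 0 0 0 1"

```text
time_s: 8.55
ee_pos: [602.8, -10.0, 12.3]
eef_rot: [0.0, 0.992, 0.123, 0.002]
contact_force: [0.1, 0.5, 0.2]
gripper_width: -0.0
```

```bash
python3 -c "
from h import *
from bench import eyes,env
st();corr()
im=eyes.camera('wrist')[:,:,::-1]; im=(255*(im/255.)**0.6).astype(np.uint8)
cv2.imwrite('pics/wrist8.png',im[:330])
"
```

```text
t 8.55 tray [ 98.3 -50.8] z 12.3 yawerr(tool x vs tray) rad 0.0004 toolz [ 4.1e-03 -5.0e-04 -1.0e+00] F [0.1 0.5 0.2] w -0.0
turn needed 0.0015 -0.0038 0.0004
```

View pics/wrist8.png

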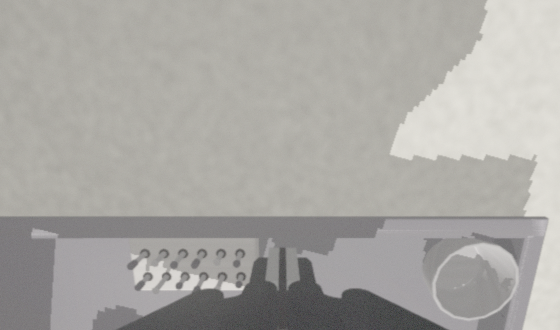

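>>> carry_out --commands "0.001 -0.003 0 0 -0.006 0.001 1;0 0 0 0 -0.006 0.001 1;0 0 0 0 -0.006 0 1;0 0 0 0 -0.006 0 1;0 0 0 0 -0.006 0 1;0 0 0 0 -0.006 0 1;0 0 0 0 -0.006 0 1;0 0 0 0 0 0 1"

```text
time_s: 9.4
ee_pos: [593.0, 29.5, 12.3]
eef_rot: [0.004, 0.993, 0.122, 0.001]
contact_force: [0.3, -0.8, 0.1]
gripper_width: -0.001
```

```bash
python3 -c "
from h import *
st();corr()"
```

```text
t 9.4 tray [ 98.5 -10.2] z 12.3 yawerr(tool x vs tray) rad -0.0024 toolz [ 0.0033 -0.0068 -1.    ] F [ 0.3 -0.8  0.1] w -0.001
turn needed 0.0074 -0.0015 -0.0024
```

>>> carry_out --commands "0.007 -0.002 -0.002 0 -0.006 0.001 1;0 0 0 0 -0.006 0.001 1;0 0 0 0 -0.006 0 1;0 0 0 0 -0.006 0 1;0 0 0 0 -0.006 0 1;0 0 0 0 -0.006 0 1;0 0 0 0 -0.006 0 1;0 0 0 0 0 0 1"

```text
time_s: 10.2
ee_pos: [583.0, 69.5, 12.3]
eef_rot: [0.003, 0.992, 0.122, 0.0]
contact_force: [-0.0, -0.1, 2.4]
gripper_width: -0.0
```

```bash
python3 -c "
from h import *
from bench import eyes,env
st();corr()
im=eyes.camera('wrist')[:,:,::-1]; im=(255*(im/255.)**0.6).astype(np.uint8)
cv2.imwrite('pics/wrist9.png',im[:330])
"
```

```text
t 10.2 tray [98.6 31. ] z 12.3 yawerr(tool x vs tray) rad -0.0018 toolz [ 0.0015 -0.0061 -1.    ] F [-0.  -0.1  2.4] w -0.0
turn needed 0.0063 0.0 -0.0018
```

View pics/wrist9.png

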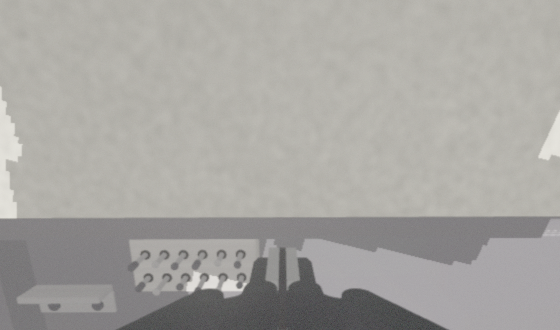

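```bash
python3 -c "
from h import *
from bench import eyes,env
m=eyes.camera_model('wrist')
f=lambda l,z:proj(m,np.array([np.r_[C+Rt@np.array(p),z] for p in l])).round()
print(f([(115,106),(115,46),(87,46),(87,106)],21));print(f([(82,123),(82,160),(78,123)],17)); print(f([(115,40),(115,100)],22))
im=cv2.imread('pics/wrist9.png');cv2.imwrite('pics/w9z.png',cv2.resize(im[210:330,0:300],None,fx=2.6,fy=2.6))
st()"
```

```text
[[123. 240.]
 [251. 240.]
 [253. 293.]
 [131. 293.]]
[[102. 298.]
 [ 29. 298.]
 [104. 305.]]
[[264. 240.]
 [135. 241.]]
t 10.25 tray [98.6 30.9] z 12.2 yawerr(tool x vs tray) rad -0.0018 toolz [ 0.0015 -0.0059 -1.    ] F [-0.2 -1.1  0. ] w -0.005
```

View pics/w9z.png

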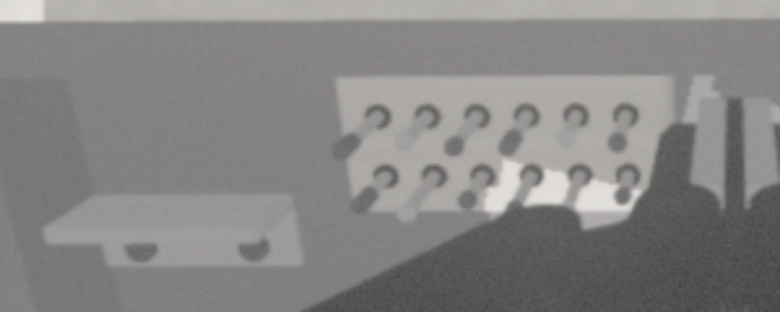

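The predicted projection agrees (block near edge at row 293, divider top edge at row 298), so the block has a clear run into the pocket.

>>> carry_out --commands "0.006 0 -0.002 0 -0.006 0.001 1;0 0 0 0 -0.006 0.001 1;0 0 0 0 -0.006 0 1;0 0 0 0 -0.006 0 1;0 0 0 0 -0.006 0 1;0 0 0 0 -0.006 0 1;0 0 0 0 -0.006 0 1;0 0 0 0 0 0 1"

```text
time_s: 11.05
ee_pos: [573.3, 108.5, 12.1]
eef_rot: [0.003, 0.992, 0.122, 0.001]
contact_force: [-0.8, -1.7, 3.5]
gripper_width: 0.001
```

```bash
python3 -c "
from h import *
from bench import eyes,env
st();corr()
im=eyes.camera('wrist')[:,:,::-1]; im=(255*(im/255.)**0.6).astype(np.uint8)
cv2.imwrite('pics/wrist10.png',cv2.resize(im[190:330,0:300],None,fx=2.6,fy=2.6))
"
```

```text
t 11.05 tray [98.7 71.3] z 12.1 yawerr(tool x vs tray) rad -0.0018 toolz [ 0.0022 -0.0065 -1.    ] F [-0.8 -1.7  3.5] w 0.001
turn needed 0.0068 -0.0006 -0.0018
```

View pics/wrist10.png

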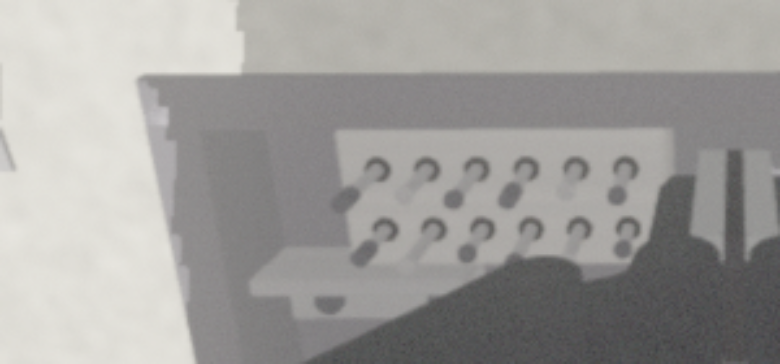

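>>> carry_out --commands "0.006 0 -0.002 0 -0.006 0.001 1;0 0 0 0 -0.006 0 1;0 0 0 0 -0.004 0 1;0 0 0 0 -0.002 0 1;0 0 0 0 -0.002 0 1;0 0 0 0 -0.002 0 1"

```text
time_s: 11.7
ee_pos: [568.5, 128.1, 11.9]
eef_rot: [0.002, 0.992, 0.123, 0.001]
contact_force: [-0.8, -4.3, 3.8]
gripper_width: -0.001
```

```bash
python3 -c "
from h import *
from bench import eyes,env
st();corr()
im=eyes.camera('wrist')[:,:,::-1]; im=(255*(im/255.)**0.6).astype(np.uint8)
cv2.imwrite('pics/wrist11.png',cv2.resize(im[190:330,0:300],None,fx=2.6,fy=2.6))
"
```

```text
t 11.7 tray [98.8 91.4] z 11.9 yawerr(tool x vs tray) rad -0.0012 toolz [ 0.0019 -0.0042 -1.    ] F [-0.8 -4.3  3.8] w -0.001
turn needed 0.0046 -0.0008 -0.0012
```

View pics/wrist11.png

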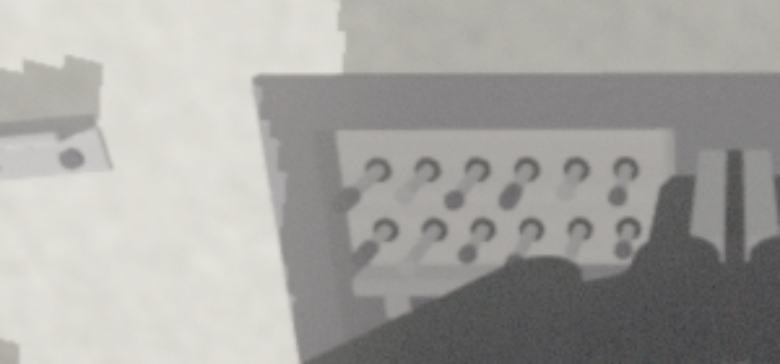

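>>> carry_out --commands "0.004 0 -0.001 0 -0.002 0 1;0 0 0 0 -0.002 0 1;0 0 0 0 -0.003 0 1"

```text
time_s: 12.05
ee_pos: [567.6, 131.6, 12.0]
eef_rot: [0.004, 0.992, 0.122, 0.001]
contact_force: [2.1, -16.9, 4.0]
gripper_width: -0.001
```

```bash
python3 -c "
from h import *
st();corr()"
```

```text
t 12.05 tray [98.8 95. ] z 12.0 yawerr(tool x vs tray) rad -0.0014 toolz [ 0.0025 -0.0071 -1.    ] F [  2.1 -16.9   4. ] w -0.001
turn needed 0.0074 -0.0007 -0.0014
```

>>> carry_out --commands "0 0 0 0 -0.003 0 1;0 0 0 0 -0.003 0 1"

```text
time_s: 12.25
ee_pos: [567.6, 131.3, 12.1]
eef_rot: [0.009, 0.993, 0.121, 0.001]
contact_force: [1.4, -14.2, 3.0]
gripper_width: 0.001
```

```bash
python3 -c "
from h import *
from bench import eyes
st();corr()
im=eyes.camera('wrist')[:,:,::-1]; im=(255*(im/255.)**0.6).astype(np.uint8)
cv2.imwrite('pics/wrist12.png',cv2.resize(im[190:330,0:300],None,fx=2.6,fy=2.6))
"
```

```text
t 12.25 tray [98.8 94.7] z 12.1 yawerr(tool x vs tray) rad -0.0045 toolz [ 0.005  -0.018  -0.9998] F [  1.4 -14.2   3. ] w 0.001
turn needed 0.0187 -0.0005 -0.0045
```

View pics/wrist12.png

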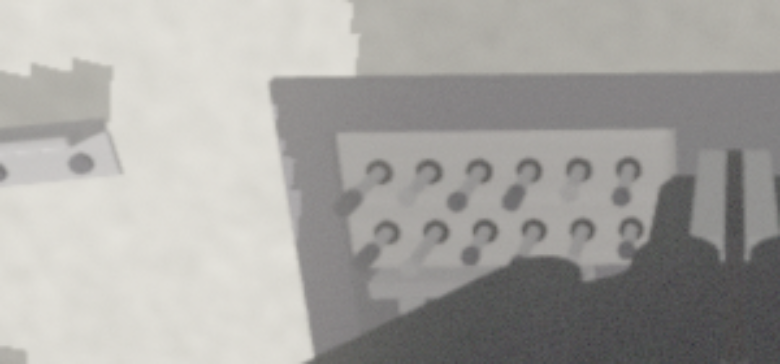

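The block's end is at the wall and the tool has stalled with about 15 N. I'll back off and check.

>>> carry_out --commands "0.008 0 -0.002 0 0.008 0 1;0.008 0 -0.002 0 0.015 0 1;0 0 0 -0.01 0.015 -0.015 1;0 0 0 -0.02 0 -0.03 1;0 0 0 -0.02 0 -0.03 1;0 0 0 -0.02 0 -0.02 1;0 0 0 0 0 0 1;0 0 0 0 0 0 1"

```text
time_s: 13.1
ee_pos: [505.6, 80.3, 104.5]
eef_rot: [-0.007, 0.992, 0.125, -0.002]
contact_force: [-0.4, 0.8, -1.0]
gripper_width: 0.002
```

```bash
python3 -c "
from h import *
from bench import eyes
st();corr()
m=eyes.camera_model('wrist')
im=eyes.camera('wrist')[:,:,::-1]; im=(255*(im/255.)**0.6).astype(np.uint8).copy()
f=lambda l,z:proj(m,np.array([np.r_[C+Rt@np.array(p),z] for p in l])).round()
b=f([(115,165),(115,105),(87,105),(87,165)],21);print(b)
cv2.imwrite('pics/wrist13.png',im)
x,y=b.min(0).astype(int)-40
x=max(x,0);y=max(y,0)
print(x,y)
cv2.imwrite('pics/w13z.png',cv2.resize(im[y:y+140,x:x+200],None,fx=4,fy=4,interpolation=cv2.INTER_CUBIC))
"
```

```text
t 13.1 tray [26.1 60.5] z 104.5 yawerr(tool x vs tray) rad 0.0031 toolz [-0.0064  0.0126 -0.9999] F [-0.4  0.8 -1. ] w 0.002
turn needed -0.0137 0.0031 0.0031
[[136.  94.]
 [221.  94.]
 [223. 136.]
 [141. 135.]]
96 54
```

View pics/w13z.png

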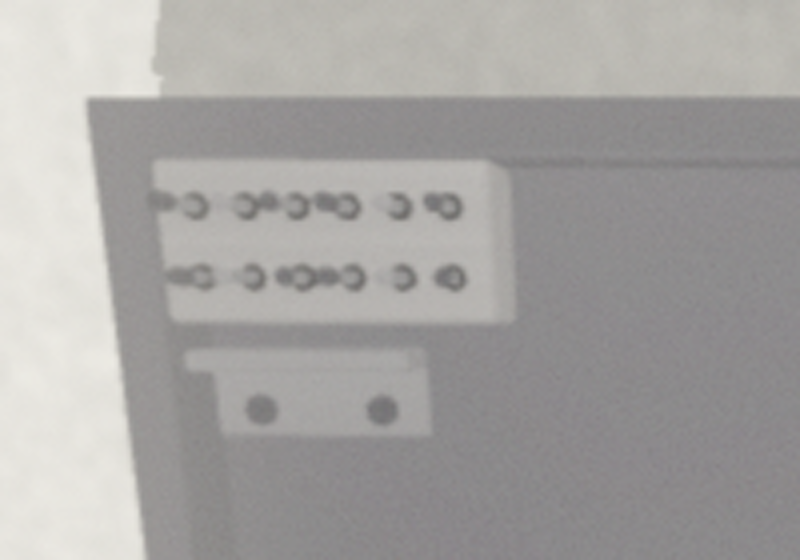

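View pics/wrist13.png

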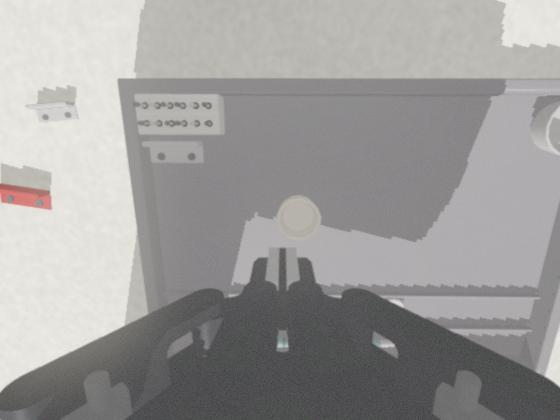

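>>> carry_out --commands "0 0 0 -0.03 0.02 -0.03 1;0 0 0 -0.03 0.02 -0.03 1;0 0 0 0 0 0 1;0 0 0 0 0 0 1;0 0 0 0 0 0 1"

```text
time_s: 13.65
ee_pos: [457.0, 26.7, 156.2]
eef_rot: [-0.009, 0.992, 0.126, -0.009]
contact_force: [0.2, 0.6, 0.7]
gripper_width: 0.002
```

```bash
python3 -c "
from h import *
from bench import eyes
st()
m=eyes.camera_model('wrist')
im=eyes.camera('wrist')[:,:,::-1]; im=(255*(im/255.)**0.6).astype(np.uint8).copy()
t=eyes.camera('top')[:,:,::-1]; t=(255*(t/255.)**0.6).astype(np.uint8)
f=lambda l,z:proj(m,np.array([np.r_[C+Rt@np.array(p),z] for p in l])).round(1)
print(f([(115,165),(115,105),(87,105),(87,165)],21),f([(24.2,47.8)],25))
cv2.imwrite('pics/fw.png',im)
cv2.imwrite('pics/ft.png',cv2.resize(t[100:310,70:350],None,fx=2.6,fy=2.6))
"
```

```text
t 13.65 tray [-34.   20.4] z 156.2 yawerr(tool x vs tray) rad 0.0068 toolz [-0.021   0.0154 -0.9997] F [0.2 0.6 0.7] w 0.002
[[108.4  17.6]
 [182.4  17.7]
 [185.3  56.2]
 [113.6  55.9]] [[254.9 135. ]]
```

View pics/fw.png

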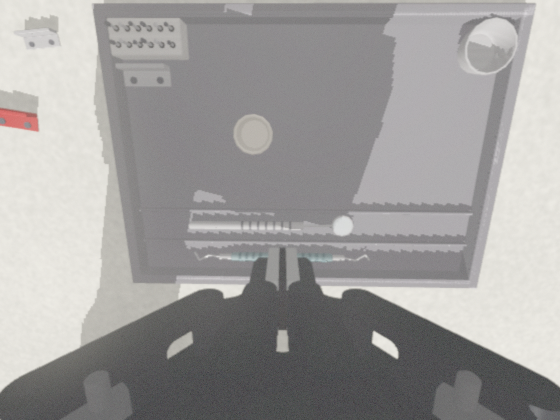

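View pics/ft.png

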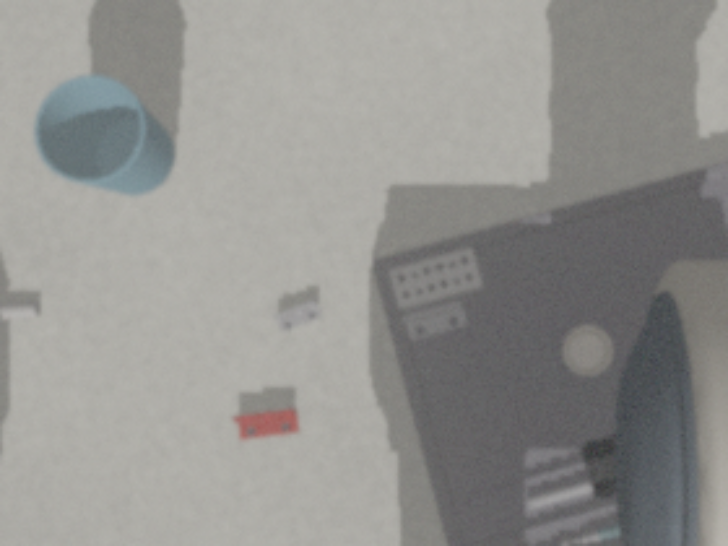

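The block sits within 1–2 px (about 1 mm) of its predicted home position, and the dish, instruments and cup are where they were. The hand is clear.

```bash
python3 -c "
from bench import env
print(env.finish_job())"
```

```text
the job is handed in; nothing more can be done
None
```

The bur block is parked in the far-left corner pocket behind the steel divider, and I handed the job in at about 13.8 s on the robot's clock. The system gave no verdict.

**What I did:** With shut fingers I pushed the block square onto the far rim at about tray y −38 mm, where it stalled at about 18 N. I then slid it along the rim from its right end until it stalled on the end wall at about 15 N. After that I backed the hand off and raised it clear.

**Last checks:**
- **Block:** in the final wrist picture it lies within 1–2 px (about 1 mm) of where a fully home block should appear. It is parallel to the rim and shows no sign of tipping.
- **Other items:** the dish matches its first measured spot to about 1 px. The mirror, scaler and paper cup look undisturbed, judged by eye only.
- **Hand:** the contact force reads under 1 N.

**One disagreement:** an early wrist measurement differed from the top camera by about 7 mm. The arm was still settling when I took it, and a second one with the camera pose read just before the picture agreed with the top camera to 1–2 mm.

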